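# Sort the glass colour bars at the lampworking bench

### The job

Sort the loose glass colour bars after the session: the long green bars both go into the green tray and the long amber bar into the amber (orange) tray, each lying flat on the tray's floor and not on another bar, while the short stubs of either colour go into the round steel scrap pan. It is glass, so set each piece down gently rather than dropping it, and leave the frit jar and the graphite paddle where they are.

Things in the scene. Friction and masses are not known exactly. Their poses are not given: they have to be found in the camera images.
- green_bar_1: Long dark-green glass bar, square section 18 x 18 mm, 100 mm long, about 80 g. Origin at its centre, 9 mm above what it lies on; long axis = its x axis. It starts lying flat on the bench, its length within 0.7 rad of world x.
- green_bar_2: A second long dark-green glass bar, the same as green_bar_1. Origin at its centre, 9 mm above what it lies on; long axis = its x axis. It starts lying flat on the bench, its length within 0.7 rad of world x.
- amber_bar: Long amber (yellow-orange) glass bar, square section 18 x 18 mm, 100 mm long, about 80 g. Origin at its centre, 9 mm above what it lies on; long axis = its x axis. It starts lying flat on the bench, its length within 0.7 rad of world x.
- green_stub: Short dark-green glass stub, square section 18 x 18 mm, 45 mm long, about 36 g. Origin at its centre, 9 mm above what it lies on; long axis = its x axis. It starts lying flat on the bench, its length within 0.7 rad of world x.
- amber_stub: Short amber (yellow-orange) glass stub, square section 18 x 18 mm, 45 mm long, about 36 g. Origin at its centre, 9 mm above what it lies on; long axis = its x axis. It starts lying flat on the bench, its length within 0.7 rad of world x.
- green_tray: Square green plastic tray for long green bars; both fit side by side, about 48 mm apart. Fixed to the bench. Outer size 132 x 132 mm, 14 mm high; floor 4 mm thick, walls 4 mm thick, so inside 124 x 124 mm and 10 mm deep. Origin at the centre of its underside, on the bench top; x and y run along its sides, turned at most 0.12 rad from the world's.
- amber_tray: Square orange plastic tray for long amber bars. Fixed to the bench. Outer size 132 x 132 mm, 14 mm high; floor 4 mm thick, walls 4 mm thick, so inside 124 x 124 mm and 10 mm deep. Origin at the centre of its underside, on the bench top; x and y run along its sides, turned at most 0.12 rad from the world's.
- cullet_pan: Round steel pan for scrap stubs. Fixed to the bench. Outer diameter 128 mm at the foot, 132 mm at the rim, 14 mm high; floor 4 mm thick, wall 3 mm thick, so about 124 mm across inside and 10 mm deep. Origin at the centre of its underside, on the bench top.
- frit_jar: Bystander: squat closed jar of blue frit, white lid, 50 mm diameter, 47 mm high, loose, standing between two of the targets. Origin at the centre of its underside.
- paddle: Bystander: graphite paddle lying flat, loose, between two of the targets; black block 60 x 36 x 12 mm at the +x end, thin steel neck, wooden handle 12 mm thick at the -x end, 155 mm long in all. Origin on its underside, under the neck, 75 mm from the block's far end.
Mind the look-alikes: they are no part of the job. What is shaped like the green_bar_1 but blue or pink is not meant.

How it is judged:
By the outcome, as a careful person would: the job done as asked, in the order asked, and still so for the second after the job is handed in, with the robot touching nothing.
It also fails if it takes over 122 s, if anything falls off the work surface, if the arm or the gripper's body presses on something with over 40 N, if the wrist force passes 120 N, or if a joint passes its speed limit or range.

### The arm

A 7-joint arm with a two-finger parallel gripper is mounted at the origin on the work surface. World frame = base frame: x ahead of the robot, y to its left, z up, the work surface at z = 0. Lengths are in m, angles in rad, forces in N, time in s.
With the tool pointing down it reaches from about 0.35 to 0.9 m from the base axis. Payload 8.1 kg.
Tool frame: the origin (TCP) lies midway between the tips of the shut fingers; the grasp point (between the pads) lies 19 mm behind it; z points along the fingers, y is the line along which they close (so a half turn about z gives the same grasp; the last joint's range is limited). The gripper opens to 92 mm and grips with 3 to 60 N. Pads are 19 mm wide; open, the fingers measure 130 mm over their backs; the gripper's body (75 mm by 190 mm) begins 47 mm behind the grasp point.
Start: joints at [1.234, 0.434, 0.025, 1.573, -0.012, 1.134, -0.075], TCP at [0.145, -0.608, 0.227] pointing down, gripper open.
Joint ranges: [-2.62, 2.62], [-0.44, 2.09], [-1.27, 1.32], [0.08, 2.57], [-1.32, 4.46], [0.12, 2], [-2.74, 2.74]. Speed limits (rad/s): [2.22, 2.22, 3.01, 3.01, 3.14, 3.14, 3.14].

### API

Orientations are given as a rotation vector (axis times angle).
In Python, from cell import arm gives the robot as it stands.
- The arm moves only by the tool carry_out, never from a script. Its arguments are lists of equal length, an entry for each row: "claw": the finger opening in cm, from 0 to 9.18; "delta_pos": the shift along the tool's x, y, z in cm, a list of three; "angular": the turn, a rotation vector about the tool's x, y, z in rad, a list of three. In form: {"claw": [claw, ...], "delta_pos": [[dx, dy, dz], ...], "angular": [[ax, ay, az], ...]}. A call has 1 to 20 rows; each row shifts and turns the commanded pose from where the row before left it, along the tool's axes as they then stand; what a row does not reach is not made up. A row lasts 1/10 s, in which the tool goes at most 50 mm and 8.59 degrees, less where a joint would pass 70% of its speed; a pose out of reach is approached as far as the arm can. A call with a gripper value outside its range is refused whole. The fingers move at their own pace and stop on an object; "force" is the grip in N (left out, the last holds). Time passes only in rows, so rows that do not move let the fingers close. It gives the time, the measured TCP pose, the force, the opening and the grip force at its end, in the units of the state.
- arm.observe(): the state, without advancing time (a new reading comes with each control period).
- arm.get_image(name): name is "scene" or "top" or "wrist"; returns a dict with "frame" (400x640x3 uint8, red, green, blue), "mtx" (3x3 intrinsics, pixels), "T" (4x4, takes a point from camera to world coordinates). Camera axes: x right, y down, z forward; pixel columns grow to the right and rows downward; lengths in m; the calibration is good to about 2 mm. The wrist camera is an equidistant fisheye: a pixel r from the principal point sees the ray r / f radians off the axis. A picture is of the moment at which its call begins. There is no depth.
- arm.sign_off(): hands the job in; it is judged then, once.
Trained networks look in a picture, given as the dict that the camera call returned (one of the last four; its "shot" number tells which), for a name from the list of things; names that differ only in an ending like _2 or _b are one class to them, and where a whole thing is asked for, a point or a joint stands for the part that bears it (a point fixed in the world has none). Each returns a list of dicts, best first, with "conf" (0 to 1); they miss things now and then, are a little off and sometimes report something else, mostly with a low value. They report only what shows in the picture. A call takes as long as a camera call. They do not tell look-alikes from the thing itself.
- arm.look_for(label, picture): "centre" ([column, row] as shares, 0 to 1, of the picture: columns of its width, rows of its height, amid what is visible of it).
- arm.trace(label, picture): "region" (400x640 bool, what is visible of it) and "centre" ([column, row] as shares, 0 to 1, of the picture: columns of its width, rows of its height, amid what is visible of it).
- arm.place_of(label, picture): "centre" ([column, row] as shares, 0 to 1, of the picture: columns of its width, rows of its height: a listed point, or the origin of a listed thing).
The state is a dict: "clock": time; "joints": joint angles; "dq": joint speeds; "joint_efforts": joint torques, N m; "position": TCP position; "ee_rot": TCP orientation; "force": force on the tool from outside, world axes, zero at the start; "ft_torque": the same for the moment, N m; "width": opening from 0.0 (shut) to 1.0 (fully open); "gripper_force": force on a finger pad.
Only numpy, scipy, OpenCV 4.12 (cv2) and the standard library are available. Lean on these libraries where they do the work, as an engineer would, in place of code of your own. Each camera call takes 0.05 s, during which the arm holds its last target. There are 200 camera calls.

## Working session

There is one attempt and no reset: what is moved stays moved. The work goes in short steps, Python scripts to look and compute and a tool call to move; the robot and the scene stay as the last step left them, time stands still between calls to the robot, and variables do not carry over. Pictures are saved under pics/ and viewed, at most 14 in all, crops included, and the job is handed in when it is done.

Besides the shell and the picture viewer there is one more tool, called after "Request:" by a JSON object that holds its "fn" and its "kwargs". carry_out: Moves the arm, as the interface text tells. Its arguments: {"type":"object","properties":{"claw":{"type":"array","items":{"type":"number"}},"delta_pos":{"type":"array","items":{"type":"array","items":{"type":"number"}}},"angular":{"type":"array","items":{"type":"array","items":{"type":"number"}}},"force":{"type":"number"}},"required":["claw","delta_pos","angular"]}

```bash
ls; mkdir -p pics
python3 - <<'E'
from cell import arm
import cv2
s=arm.observe(); print({k:s[k] for k in('clock','joints','position','ee_rot','width','force')})
for n in('top','scene'):
    p=arm.get_image(n); cv2.imwrite(f'pics/{n}0.png',p['frame'][:,:,::-1]); print(p['mtx'],p['T'])
E
```

```text
pics
{'clock': 0.0, 'joints': array([ 1.23439772,  0.43521682,  0.02493839,  1.57410707, -0.01161453,
        1.13400821, -0.07512129]), 'position': array([ 0.14464293, -0.60749441,  0.22594455]), 'ee_rot': array([-3.11860828e+00, -3.66128590e-01,  4.73242968e-04]), 'width': 1.0030177396836069, 'force': array([ 0.52127516,  0.73136413, -0.69894907])}
[[465.54915716   0.         322.81834696]
 [  0.         465.54915716 200.06654646]
 [  0.           0.           1.        ]] [[ 6.66095427e-03 -9.96958245e-01  7.76523631e-02  3.53552922e-01]
 [-9.99977686e-01 -6.60126654e-03  1.02532008e-03 -6.37980447e-02]
 [-5.09597363e-04 -7.76574600e-02 -9.96979969e-01  1.20773573e+00]
 [ 0.00000000e+00  0.00000000e+00  0.00000000e+00  1.00000000e+00]]
[[490.17635506   0.         315.95263552]
 [  0.         490.17635506 203.4822086 ]
 [  0.           0.           1.        ]] [[ 0.42089722  0.64599209 -0.63682003  1.29867626]
 [ 0.90705016 -0.29176971  0.30352998 -0.49313   ]
 [ 0.01027317 -0.70538263 -0.70875229  0.99127541]
 [ 0.          0.          0.          1.        ]]
```

View pics/top0.png

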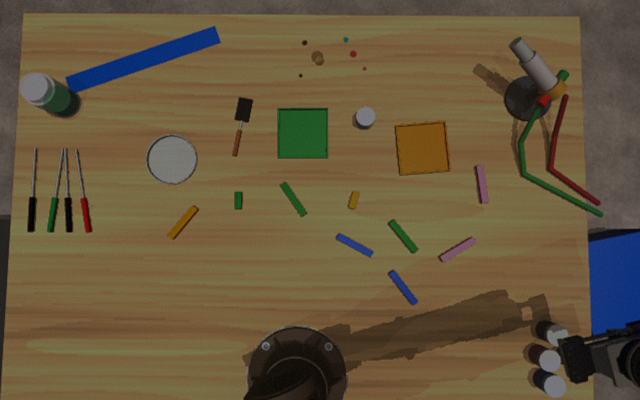

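View pics/scene0.png

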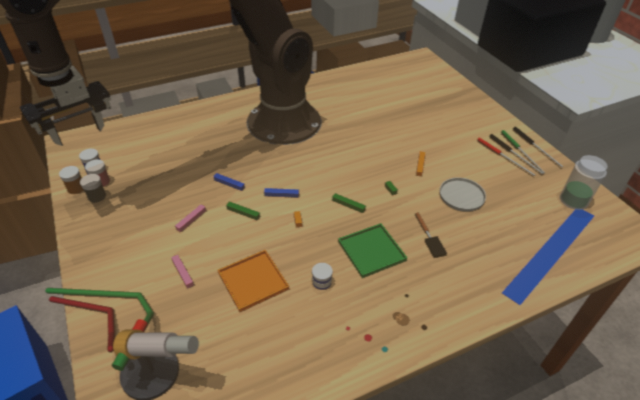

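Top view: the green bars are at (293,199) and (403,236), and the amber bar is at (183,222). The green stub is at (238,200) and the amber stub at (354,200). The green tray is at (303,133), the amber tray at (423,148), the pan at (172,160), the jar at (365,117) and the paddle at (240,125).

Could be confused with the bars: blue at (355,245) and (403,287), pink at (482,184) and (457,249), the long blue strip at (143,60), and the green hose and screwdriver handle. None is the dark green or amber of a square bar, and the stubs differ from the bars by length.

```bash
cat > h.py <<'E'
import numpy as np, cv2
from cell import arm
from scipy.spatial.transform import Rotation as R
def ray(p,uv,z):
    "pixels (N,2) -> world points on plane z"
    uv=np.atleast_2d(np.asarray(uv,float)); K=p['mtx']
    d=np.c_[(uv[:,0]-K[0,2])/K[0,0],(uv[:,1]-K[1,2])/K[1,1],np.ones(len(uv))]@p['T'][:3,:3].T
    o=p['T'][:3,3]; return o+d*((z-o[2])/d[:,2])[:,None]
def rect(p,region,z):
    "centre, long/short size (mm), yaw of a mask's outline cast on plane z"
    v,u=np.nonzero(region); w=ray(p,np.c_[u,v],z)[:,:2]*1000
    (c,s,a)=cv2.minAreaRect(w.astype(np.float32))
    if s[0]<s[1]: a+=90; s=s[::-1]
    return np.round(w.mean(0)/1000,4),np.round(np.array(c)/1000,4),np.round(s,0),round(np.radians((a+90)%180-90),3)
E
python3 - <<'E'
from h import *
for n in('top','scene'):
    p=arm.get_image(n)
    for l,z in(('green_bar_1',.009),('amber_bar',.009),('green_stub',.009),('amber_stub',.009),('green_tray',.007),('amber_tray',.007),('cullet_pan',.007),('frit_jar',.0235),('paddle',.006)):
        for r in arm.trace(l,p):
            if r['conf']>.15: print(n,l,round(r['conf'],2),np.round(np.array(r['centre'])*[640,400]),*rect(p,r['region'],z))
    if n=='top': cv2.imwrite('pics/crop.png',cv2.resize(p['frame'][90:310,140:500,::-1],None,fx=2.2,fy=2.2,interpolation=cv2.INTER_CUBIC))
E
```

```text
top green_bar_1 0.87 [403. 288.] [ 0.2238 -0.2671] [ 0.2245 -0.266 ] [101.  21.] 0.678
top green_bar_1 0.82 [292. 200.] [0.4483 0.0151] [0.4487 0.0154] [101.  24.] 0.596
top green_bar_1 0.8 [486. 184.] [ 0.492  -0.4718] [ 0.4913 -0.4714] [101.  27.] 0.144
top green_bar_1 0.79 [457. 248.] [ 0.3226 -0.4075] [ 0.3226 -0.4069] [101.  22.] -1.072
top green_bar_1 0.53 [401. 238.] [ 0.3558 -0.2667] [ 0.3551 -0.2672] [99. 20.] 0.695
top green_bar_1 0.52 [357. 242.] [ 0.33   -0.1459] [ 0.3318 -0.1438] [99. 19.] 1.055
top amber_bar 0.81 [181. 222.] [0.3864 0.2982] [0.3869 0.298 ] [105.  24.] -0.675
top amber_bar 0.4 [296. 202.] [0.4469 0.0135] [0.4479 0.0151] [102.  19.] 0.639
top amber_stub 0.43 [354. 202.] [ 0.4486 -0.1417] [ 0.4475 -0.1424] [43. 19.] -0.216
top green_tray 0.67 [298. 133.] [ 0.623  -0.0075] [ 0.6228 -0.0085] [138. 134.] 0.014
top green_tray 0.67 [182. 220.] [0.3877 0.2981] [0.3876 0.2985] [100.  21.] -0.666
top green_tray 0.44 [403. 234.] [ 0.3547 -0.2676] [ 0.3544 -0.2678] [94. 16.] 0.689
top amber_tray 0.71 [422. 148.] [ 0.5861 -0.3207] [ 0.5858 -0.3209] [139. 139.] -1.471
[... 752 characters left out ...]
  ] [105.  29.] 0.708
scene amber_bar 0.43 [422. 163.] [0.389  0.2942] [0.3885 0.2943] [116.  19.] -0.677
scene green_stub 0.64 [391. 189.] [0.4453 0.1536] [0.4458 0.1543] [51. 26.] 0.088
scene amber_stub 0.55 [295. 219.] [ 0.4475 -0.1444] [ 0.4471 -0.1444] [58. 21.] -0.292
scene green_tray 0.61 [371. 252.] [ 0.6262 -0.0118] [ 0.6232 -0.0106] [143. 140.] 0.01
scene amber_tray 0.68 [252. 280.] [ 0.5889 -0.3251] [ 0.5843 -0.3234] [149. 140.] 0.076
scene cullet_pan 0.69 [460. 195.] [0.5535 0.3303] [0.551  0.3307] [142. 131.] -1.151
scene frit_jar 0.75 [321. 276.] [ 0.6589 -0.1708] [ 0.6594 -0.1703] [78. 47.] -0.429
scene paddle 0.93 [432. 243.] [0.6659 0.1486] [0.6406 0.1537] [159.  41.] -0.178
```

View pics/crop.png

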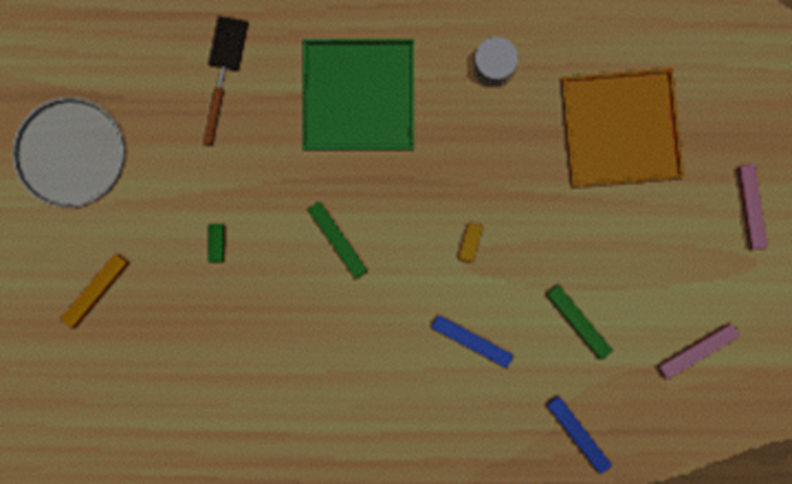

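```bash
cat >> h.py <<'E'
def plan(*wps):
    "from the measured pose: turn first (rad, tool axes), then shift (cm, tool axes after the turn)"
    s=arm.observe(); P=s['position']; Q=R.from_rotvec(s['ee_rot'])
    print('t',round(s['clock'],2),'at',np.round(P,4),'j7',round(s['joints'][6],2),'F',np.round(s['force'],1),'w',round(s['width'],3),'g',np.round(s['gripper_force'],1))
    for x,y,z,a in wps:
        T=R.from_euler('z',a)*R.from_euler('x',np.pi)
        t=(Q.inv()*T).as_rotvec(); d=T.inv().apply(np.array([x,y,z])-P)*100
        print('turn',np.round(t,3),'shift',np.round(d,2)); P,Q=np.array([x,y,z]),T
E
python3 - <<'E'
from h import *
plan((.4485,.013,.12,.61),(.4485,.013,.005,.61),(.4485,.013,.12,.61),(.623,.0145,.12,.012))
p=arm.get_image('top'); hsv=cv2.cvtColor(p['frame'],cv2.COLOR_RGB2HSV)
for n,(u,v) in dict(gs=(238,200),as_=(354,200),g1=(293,199),g2=(403,236),ab=(183,222)).items():
    h=hsv[v,u].astype(int); m=(abs(hsv[...,0].astype(int)-h[0])<7)&(hsv[...,1]>h[1]-50)&(hsv[...,1]>170)
    k,L=cv2.connectedComponents(m.astype(np.uint8)); print(n,h,*rect(p,L==L[v,u],.009))
E
```

```text
t 1.1 at [ 0.1448 -0.608   0.2268] j7 -0.08 F [-0.6 -0.1  0.8] w 1.001 g 0.0
turn [ 0.     0.    -0.376] shift [ 60.47 -33.5   10.68]
turn [0. 0. 0.] shift [ 0.  -0.  11.5]
turn [0. 0. 0.] shift [  0.    0.  -11.5]
turn [ 0.    -0.     0.598] shift [17.45  0.06  0.  ]
gs [ 61 175  80] [0.4465 0.1576] [0.4457 0.1578] [42. 13.] 0.02
as_ [ 22 227 119] [ 0.4481 -0.1417] [ 0.4484 -0.1421] [45. 17.] -0.318
g1 [ 59 165  82] [ 0.454  -0.0539] [ 0.4654 -0.0531] [1708. 1035.] -1.564
g2 [ 61 155  84] [ 0.4541 -0.0541] [ 0.4654 -0.0531] [1708. 1035.] -1.564
ab [ 20 240 121] [0.3879 0.2989] [0.3885 0.2984] [100.  19.] -0.674
```

Request:
{"fn": "carry_out", "kwargs": {"claw": [6,6,6,6,6,6,6,6,6,6,6,6,6,6,6,6,6,6,6,6], "delta_pos": [[0,0,0],[0,0,0],[0,0,0],[3.5,-1.95,0.6],[3.5,-1.95,0.6],[3.5,-1.95,0.6],[3.5,-1.95,0.6],[3.5,-1.95,0.6],[3.5,-1.95,0.6],[3.5,-1.95,0.6],[3.5,-1.95,0.6],[3.5,-1.95,0.6],[3.5,-1.95,0.6],[3.5,-1.95,0.6],[3.5,-1.95,0.6],[3.5,-1.95,0.6],[3.5,-1.95,0.6],[3.5,-1.95,0.6],[3.5,-1.95,0.6],[3.5,-1.95,0.6]], "angular": [[0,0,-0.126],[0,0,-0.125],[0,0,-0.125],[0,0,0],[0,0,0],[0,0,0],[0,0,0],[0,0,0],[0,0,0],[0,0,0],[0,0,0],[0,0,0],[0,0,0],[0,0,0],[0,0,0],[0,0,0],[0,0,0],[0,0,0],[0,0,0],[0,0,0]]}}

```text
clock: 3.15
position: [0.4435, 0.0059, 0.1247]
ee_rot: [2.997, 0.942, 0.001]
force: [0.3, -1.4, -0.2]
width: 0.653
gripper_force: 0.0
```

Request:
{"fn": "carry_out", "kwargs": {"claw": [6,6], "delta_pos": [[0,0,0],[0,0,0]], "angular": [[0,0,0],[0,0,0]]}}

```text
clock: 3.35
position: [0.4428, 0.0052, 0.1246]
ee_rot: [-2.995, -0.947, 0.001]
force: [0.4, -0.4, 0.8]
width: 0.652
gripper_force: 0.0
```

Run:
```python
from h import *
plan((.4485,.013,.12,.61),(.4485,.013,.005,.61),(.4485,.013,.12,.61),(.623,.0145,.12,.012))
p=arm.get_image('wrist'); print(p['mtx'],p['T']); cv2.imwrite('pics/w1.png',p['frame'][:,:,::-1])
```

```text
t 3.35 at [0.4428 0.0052 0.1246] j7 -1.29 F [ 0.4 -0.4  0.8] w 0.652 g 0.0
turn [-0.     0.     0.002] shift [ 0.91 -0.31  0.46]
turn [0. 0. 0.] shift [ 0.  -0.  11.5]
turn [0. 0. 0.] shift [  0.    0.  -11.5]
turn [ 0.    -0.     0.598] shift [17.45  0.06  0.  ]
[[309.70691629   0.         322.84580929]
 [  0.         309.70691629 195.96532067]
 [  0.           0.           1.        ]] [[ 5.74696582e-01 -7.92480682e-01 -2.04201389e-01  4.96919187e-01]
 [-8.18366418e-01 -5.56669019e-01 -1.42814598e-01  4.25487856e-02]
 [-4.94776974e-04  2.49186620e-01 -9.68455360e-01  2.81432430e-01]
 [ 0.00000000e+00  0.00000000e+00  0.00000000e+00  1.00000000e+00]]
```

View pics/w1.png

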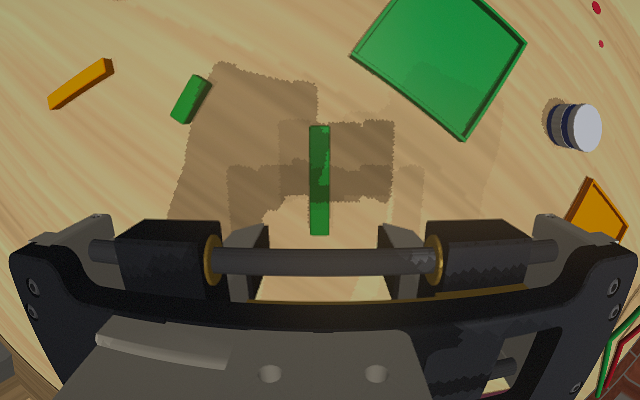

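The wrist view shows the green bar at (319,180), midway between the fingers and parallel to them. I'll cast it and the neighbouring pieces through the fisheye model.

```bash
cat >> h.py <<'E'
def wray(p,uv,z):
    "fisheye pixels -> world points on plane z"
    K=p['mtx']; uv=np.atleast_2d(np.asarray(uv,float)); q=(uv-K[:2,2])/K[0,0]; th=np.linalg.norm(q,axis=1)[:,None]
    d=np.c_[q/th*np.sin(th),np.cos(th)]@p['T'][:3,:3].T; o=p['T'][:3,3]
    return o+d*((z-o[2])/d[:,2])[:,None]
def wrect(p,region,z):
    v,u=np.nonzero(region); w=wray(p,np.c_[u,v],z)[:,:2]*1000
    (c,s,a)=cv2.minAreaRect(w.astype(np.float32))
    if s[0]<s[1]: a+=90; s=s[::-1]
    return np.round(w.mean(0)/1000,4),np.round(np.array(c)/1000,4),np.round(s,0),round(np.radians((a+90)%180-90),3)
def wlook(*ls,c=.3):
    p=arm.get_image('wrist')
    for l,z in ls:
        for r in arm.trace(l,p):
            if r['conf']>c: print(l,round(r['conf'],2),np.round(np.array(r['centre'])*[640,400]),*wrect(p,r['region'],z))
E
python3 - <<'E'
from h import *
wlook(('green_bar_1',.009),('green_stub',.009),('amber_bar',.009),('green_tray',.007))
E
```

```text
green_bar_1 0.58 [317. 177.] [0.4502 0.014 ] [0.4485 0.0128] [101.  18.] 0.611
green_bar_1 0.44 [491. 390.] [ 0.3312 -0.3928] [ 0.3334 -0.3947] [48. 14.] -0.949
green_stub 0.95 [188. 100.] [0.4441 0.1552] [0.4437 0.1549] [46. 24.] 0.065
amber_bar 0.85 [80. 83.] [0.3904 0.2939] [0.3867 0.2973] [115.  27.] -0.679
green_tray 0.64 [442.  55.] [ 0.6118 -0.0136] [ 0.6238 -0.0098] [140. 137.] 0.023
```

Request:
{"fn": "carry_out", "kwargs": {"claw": [6,6,6,6,6,6,6,1,1,1,1,1,1], "delta_pos": [[0.9,-0.3,2.5],[0,0,2.5],[0,0,2.5],[0,0,2],[0,0,1.4],[0,0,1],[0,0,0],[0,0,0],[0,0,0],[0,0,0],[0,0,0],[0,0,0],[0,0,0]], "angular": [[0,0,0],[0,0,0],[0,0,0],[0,0,0],[0,0,0],[0,0,0],[0,0,0],[0,0,0],[0,0,0],[0,0,0],[0,0,0],[0,0,0],[0,0,0]], "force": 15}}

```text
clock: 4.95
position: [0.4485, 0.0121, 0.0059]
ee_rot: [2.997, 0.943, 0.0]
force: [-0.7, -0.0, 2.0]
width: 0.195
gripper_force: 15.0
```

Run:
```python
from h import *
plan((.4485,.013,.085,.61),(.623,.0145,.085,.015),(.623,.0145,.0105,.015))
```

```text
t 4.95 at [0.4485 0.0121 0.0059] j7 -1.46 F [-0.7 -0.   2. ] w 0.195 g 15.0
turn [ 0. -0. -0.] shift [ 0.06 -0.07 -7.91]
turn [-0.    -0.     0.595] shift [17.45  0.11  0.  ]
turn [0. 0. 0.] shift [ 0.   -0.    7.45]
```

Request:
{"fn": "carry_out", "kwargs": {"claw": [1,1,1,1,1,1,1,1,1,1,1,1,1,1], "delta_pos": [[0,0,-1.5],[0,0,-2.5],[0,0,-2.5],[0,0,-1.5],[0,0,0],[0,0,0],[2.5,0,0],[3.5,0,0],[3.5,0,0],[3.5,0,0],[3,0,0],[1.45,0.1,0],[0,0,0],[0,0,0]], "angular": [[0,0,0],[0,0,0.119],[0,0,0.119],[0,0,0.119],[0,0,0.119],[0,0,0.119],[0,0,0],[0,0,0],[0,0,0],[0,0,0],[0,0,0],[0,0,0],[0,0,0],[0,0,0]]}}

```text
clock: 6.35
position: [0.6219, 0.0136, 0.0851]
ee_rot: [3.141, 0.023, -0.003]
force: [0.2, -0.1, -1.1]
width: 0.196
gripper_force: 15.0
```

Run:
```python
from h import *
plan((.623,.0145,.085,.015),(.623,.0145,.0102,.015))
p=arm.get_image('wrist'); cv2.imwrite('pics/w2.png',p['frame'][:,:,::-1])
print(wray(p,[[0,0]],.014))
```

```text
t 6.35 at [0.6219 0.0136 0.0851] j7 -1.81 F [ 0.2 -0.1 -1.1] w 0.196 g 15.0
turn [ 0.     0.002 -0.   ] shift [ 0.11 -0.08  0.01]
turn [0. 0. 0.] shift [ 0.   -0.    7.48]
[[0.87517483 0.41808226 0.014     ]]
```

View pics/w2.png

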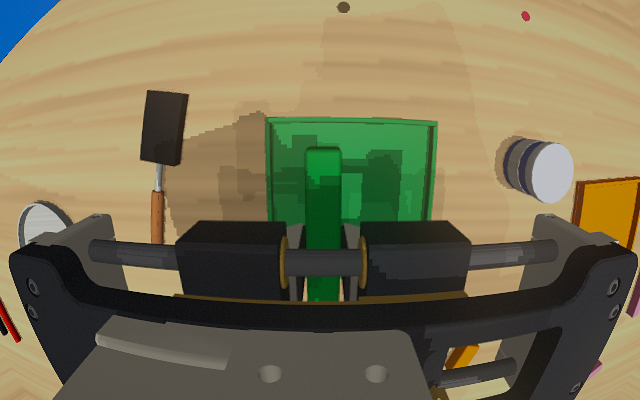

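Request:
{"fn": "carry_out", "kwargs": {"claw": [1,1,1,1,1,1,1,1,1], "delta_pos": [[0.1,-0.1,2],[0,0,2.2],[0,0,1.6],[0,0,0.8],[0,0,0.4],[0,0,0.3],[0,0,0.15],[0,0,0.05],[0,0,0]], "angular": [[0,0,0],[0,0,0],[0,0,0],[0,0,0],[0,0,0],[0,0,0],[0,0,0],[0,0,0],[0,0,0]]}}

```text
clock: 7.3
position: [0.6242, 0.0147, 0.0112]
ee_rot: [3.141, 0.023, 0.001]
force: [-0.2, 0.7, -1.1]
width: 0.196
gripper_force: 15.0
```

Request:
{"fn": "carry_out", "kwargs": {"claw": [1,1,1], "delta_pos": [[0,0,0.08],[0,0,0.05],[0,0,0]], "angular": [[0,0,0],[0,0,0],[0,0,0]]}}

```text
clock: 7.6
position: [0.6241, 0.0147, 0.01]
ee_rot: [3.141, 0.023, 0.001]
force: [-1.4, -0.1, 4.4]
width: 0.194
gripper_force: 15.0
```

Request:
{"fn": "carry_out", "kwargs": {"claw": [2.8,2.8,2.8,2.8,2.8,6,6,6,6,6,6,6,6,6,6,6,6,6,6,6], "delta_pos": [[0,0,0],[0,0,0],[0,0,0],[0,0,-0.5],[0,0,-2.5],[0,0,-3],[0,0,-3],[0,0,0],[0,0,0],[0,0,0],[-2,0.3,0],[-3.2,0.4,0],[-3.2,0.4,0],[-3.2,0.4,0],[-3.2,0.4,0],[-3.2,0.4,0],[-3.2,0.4,0],[-3.2,0.4,0],[-3.2,0.4,0],[-3.2,0.4,0]], "angular": [[0,0,0],[0,0,0],[0,0,0],[0,0,0],[0,0,0],[0,0,-0.135],[0,0,-0.135],[0,0,-0.135],[0,0,-0.135],[0,0,-0.135],[0,0,0],[0,0,0],[0,0,0],[0,0,0],[0,0,0],[0,0,0],[0,0,0],[0,0,0],[0,0,0],[0,0,0]]}}

```text
clock: 9.6
position: [0.4103, -0.2124, 0.0999]
ee_rot: [2.956, 1.062, 0.0]
force: [0.4, -0.8, -0.3]
width: 0.653
gripper_force: 0.0
```

Request:
{"fn": "carry_out", "kwargs": {"claw": [6,6,6,6,6], "delta_pos": [[-3.2,0.4,0],[-3.2,0.4,0],[-1.2,0.2,0],[0,0,0],[0,0,0]], "angular": [[0,0,0],[0,0,0],[0,0,0],[0,0,0],[0,0,0]]}}

```text
clock: 10.1
position: [0.3598, -0.2669, 0.0997]
ee_rot: [2.956, 1.062, 0.002]
force: [0.8, 0.5, -0.3]
width: 0.652
gripper_force: 0.0
```

Run:
```python
from h import *
plan((.355,-.2685,.1,.69),(.355,-.2685,.006,.69),(.355,-.2685,.085,.69),(.623,-.0335,.085,.015))
wlook(('green_bar_1',.009),('amber_tray',.007),('amber_stub',.009))
p=arm.get_image('top');cv2.imwrite('pics/t2.png',cv2.resize(p['frame'][90:310,140:500,::-1],None,fx=2,fy=2))
```

```text
t 10.1 at [ 0.3598 -0.2669  0.0997] j7 -0.58 F [ 0.8  0.5 -0.3] w 0.652 g 0.0
turn [ 0.001 -0.001 -0.   ] shift [-0.47 -0.19 -0.03]
turn [0. 0. 0.] shift [-0.  -0.   9.4]
turn [0. 0. 0.] shift [ 0.   0.  -7.9]
turn [-0.    -0.     0.675] shift [ 27.15 -23.1   -0.  ]
green_bar_1 0.95 [192. 134.] [ 0.3322 -0.145 ] [ 0.3326 -0.1439] [103.  25.] 1.076
green_bar_1 0.72 [568. 202.] [ 0.5221 -0.4683] [ 0.5218 -0.469 ] [42. 37.] 0.208
green_bar_1 0.68 [320. 196.] [ 0.3606 -0.2646] [ 0.3587 -0.266 ] [91. 19.] 0.676
green_bar_1 0.42 [362. 299.] [ 0.3089 -0.3601] [ 0.3089 -0.3601] [2. 0.] -0.916
amber_tray 0.91 [518.  59.] [ 0.5748 -0.3241] [ 0.5867 -0.3229] [141. 138.] 0.098
amber_stub 0.88 [275.  21.] [ 0.4473 -0.1429] [ 0.4473 -0.1429] [46. 23.] -0.264
```

View pics/t2.png

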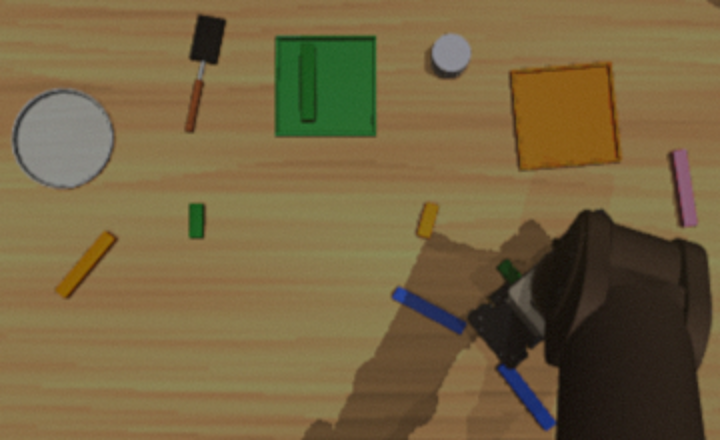

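The first bar lies flat in the left half of the green tray, at crop (308,82). The second bar's pose is confirmed, so I'll pick it.

Request:
{"fn": "carry_out", "kwargs": {"claw": [6,6,6,6,6,6,6,1,1,1,1,1,1], "delta_pos": [[-0.45,-0.2,1.5],[0,0,2.5],[0,0,2.2],[0,0,1.6],[0,0,1],[0,0,0.5],[0,0,0],[0,0,0],[0,0,0],[0,0,0],[0,0,0],[0,0,0],[0,0,0]], "angular": [[0,0,0],[0,0,0],[0,0,0],[0,0,0],[0,0,0],[0,0,0],[0,0,0],[0,0,0],[0,0,0],[0,0,0],[0,0,0],[0,0,0],[0,0,0]]}}

```text
clock: 11.65
position: [0.3541, -0.2689, 0.0065]
ee_rot: [2.956, 1.062, 0.0]
force: [-0.9, -0.2, 1.3]
width: 0.194
gripper_force: 15.0
```

Request:
{"fn": "carry_out", "kwargs": {"claw": [1,1,1,1,1,1,1], "delta_pos": [[0,0,-1],[0,0,-2.5],[0,0,-2.5],[0,0,-2],[0,0,0],[0,0,0],[0,0,0]], "angular": [[0,0,0],[0,0,0],[0,0,0.135],[0,0,0.135],[0,0,0.135],[0,0,0.135],[0,0,0.135]]}}

```text
clock: 12.35
position: [0.3541, -0.2687, 0.0873]
ee_rot: [3.141, 0.014, 0.001]
force: [1.2, -0.4, -0.5]
width: 0.192
gripper_force: 15.0
```

Request:
{"fn": "carry_out", "kwargs": {"claw": [1,1,1,1,1,1,1,1,1,1,1,1,1], "delta_pos": [[1.5,-1.3,0],[2.6,-2.2,0],[2.6,-2.2,0],[2.6,-2.2,0],[2.6,-2.2,0],[2.6,-2.2,0],[2.6,-2.2,0],[2.6,-2.2,0],[2.6,-2.2,0],[2.6,-2.2,0],[2.2,-2,0],[0,0,0],[0,0,0]], "angular": [[0,0,0],[0,0,0],[0,0,0],[0,0,0],[0,0,0],[0,0,0],[0,0,0],[0,0,0],[0,0,0],[0,0,0],[0,0,0],[0,0,0],[0,0,0]]}}

```text
clock: 13.65
position: [0.6214, -0.0332, 0.0866]
ee_rot: [-3.141, -0.025, 0.001]
force: [-0.5, -1.3, -0.4]
width: 0.195
gripper_force: 15.0
```

Run:
```python
from h import *
plan((.623,-.0345,.085,.015),(.623,-.0345,.011,.015))
```

```text
t 13.65 at [ 0.6214 -0.0332  0.0866] j7 -1.74 F [-0.5 -1.3 -0.4] w 0.195 g 15.0
turn [-0.     0.001  0.001] shift [0.16 0.14 0.16]
turn [0. 0. 0.] shift [ 0.  -0.   7.4]
```

Request:
{"fn": "carry_out", "kwargs": {"claw": [1,1,1,1,1,1,1,1,1], "delta_pos": [[0.1,0.1,2],[0,0,2.2],[0,0,1.6],[0,0,0.8],[0,0,0.5],[0,0,0.3],[0,0,0.15],[0,0,0],[0,0,0]], "angular": [[0,0,0],[0,0,0],[0,0,0],[0,0,0],[0,0,0],[0,0,0],[0,0,0],[0,0,0],[0,0,0]]}}

```text
clock: 14.55
position: [0.623, -0.0348, 0.0114]
ee_rot: [3.141, 0.023, 0.001]
force: [-0.5, -0.3, -1.3]
width: 0.193
gripper_force: 15.0
```

Request:
{"fn": "carry_out", "kwargs": {"claw": [1,1], "delta_pos": [[0,0,0.06],[0,0,0]], "angular": [[0,0,0],[0,0,0]]}}

```text
clock: 14.75
position: [0.623, -0.0348, 0.0106]
ee_rot: [3.141, 0.023, 0.001]
force: [-0.2, 0.3, 0.6]
width: 0.194
gripper_force: 15.0
```

Request:
{"fn": "carry_out", "kwargs": {"claw": [1,1,2.8,2.8,2.8,2.8,2.8,6,6,6,6,6,6,6,6,6,6,6,6,6], "delta_pos": [[0,0,0.04],[0,0,0],[0,0,0],[0,0,0],[0,0,0],[0,0,-0.5],[0,0,-2.5],[0,0,-3],[0,0,-3],[0,0,0],[0,0,0],[0,0,0],[0,0,0],[0,0,0],[0,0,0],[0,0,0],[0,0,0],[0,0,0],[0,0,0],[0,0,0]], "angular": [[0,0,0],[0,0,0],[0,0,0],[0,0,0],[0,0,0],[0,0,0],[0,0,0],[0,0,-0.136],[0,0,-0.136],[0,0,-0.136],[0,0,-0.136],[0,0,-0.136],[0,0,-0.136],[0,0,-0.136],[0,0,-0.136],[0,0,-0.136],[0,0,-0.136],[0,0,-0.136],[0,0,-0.136],[0,0,-0.136]]}}

```text
clock: 16.75
position: [0.6227, -0.0351, 0.1002]
ee_rot: [1.967, 2.449, -0.0]
force: [-0.5, 0.6, 0.3]
width: 0.649
gripper_force: 0.0
```

Request:
{"fn": "carry_out", "kwargs": {"claw": [6,6,6,6,6,6], "delta_pos": [[0,0,0],[0,0,0],[0,0,0],[0,0,0],[0,0,0],[0,0,0]], "angular": [[0,0,-0.136],[0,0,-0.136],[0,0,-0.136],[0,0,-0.136],[0,0,-0.142],[0,0,0]]}}

```text
clock: 17.35
position: [0.6226, -0.0352, 0.0999]
ee_rot: [-1.034, -2.966, 0.0]
force: [-0.1, -0.5, -0.0]
width: 0.654
gripper_force: 0.0
```

Run:
```python
from h import *
plan((.3875,.2965,.1,2.469))
```

```text
t 17.35 at [ 0.6226 -0.0352  0.0999] j7 0.36 F [-0.1 -0.5 -0. ] w 0.654 g 0.0
turn [-0.    -0.     0.001] shift [ 3.906e+01  1.130e+01 -1.000e-02]
```

Request:
{"fn": "carry_out", "kwargs": {"claw": [6,6,6,6,6,6,6,6,6,6,6,6,6,6,6], "delta_pos": [[3,0.87,0],[3,0.87,0],[3,0.87,0],[3,0.87,0],[3,0.87,0],[3,0.87,0],[3,0.87,0],[3,0.87,0],[3,0.87,0],[3,0.87,0],[3,0.87,0],[3,0.87,0],[3,0.87,0],[0,0,0],[0,0,0]], "angular": [[0,0,0],[0,0,0],[0,0,0],[0,0,0],[0,0,0],[0,0,0],[0,0,0],[0,0,0],[0,0,0],[0,0,0],[0,0,0],[0,0,0],[0,0,0],[0,0,0],[0,0,0]]}}

```text
clock: 18.85
position: [0.3879, 0.2971, 0.1001]
ee_rot: [1.039, 2.964, -0.0]
force: [-0.5, 0.7, 0.8]
width: 0.652
gripper_force: 0.0
```

Run:
```python
from h import *
plan((.3875,.2965,.1,2.469),(.3875,.2965,.006,2.469),(.3875,.2965,.09,2.469),(.586,-.3225,.09,1.66))
wlook(('amber_bar',.009),('green_stub',.009),('cullet_pan',.007))
p=arm.get_image('wrist'); cv2.imwrite('pics/w3.png',p['frame'][:,:,::-1])
```

```text
t 18.85 at [0.3879 0.2971 0.1001] j7 -0.41 F [-0.5  0.7  0.8] w 0.652 g 0.0
turn [ 0.     0.001 -0.002] shift [-0.   -0.07  0.01]
turn [0. 0. 0.] shift [ 0.  -0.   9.4]
turn [0. 0. 0.] shift [ 0.   0.  -8.4]
turn [ 0.    -0.     0.809] shift [-63.42  14.26   0.  ]
amber_bar 0.84 [322. 195.] [0.3834 0.2995] [0.3852 0.2985] [95. 19.] -0.683
```

View pics/w3.png

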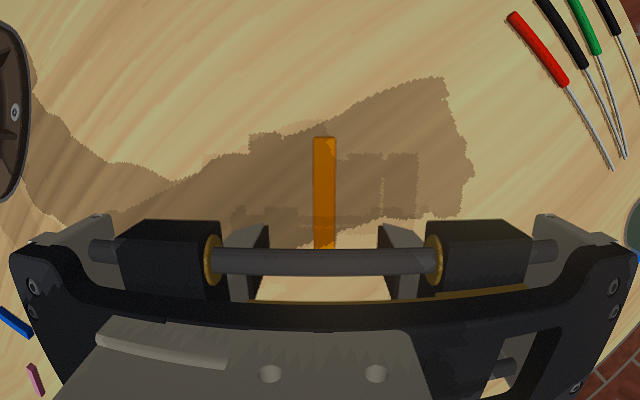

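Request:
{"fn": "carry_out", "kwargs": {"claw": [6,6,6,6,6,6,6,1,1,1,1,1,1], "delta_pos": [[0,0,1.5],[0,0,2.5],[0,0,2.2],[0,0,1.6],[0,0,1],[0,0,0.6],[0,0,0],[0,0,0],[0,0,0],[0,0,0],[0,0,0],[0,0,0],[0,0,0]], "angular": [[0,0,0],[0,0,0],[0,0,0],[0,0,0],[0,0,0],[0,0,0],[0,0,0],[0,0,0],[0,0,0],[0,0,0],[0,0,0],[0,0,0],[0,0,0]]}}

```text
clock: 20.4
position: [0.3883, 0.2967, 0.006]
ee_rot: [1.037, 2.965, 0.0]
force: [-0.2, -0.8, 3.2]
width: 0.197
gripper_force: 15.0
```

Request:
{"fn": "carry_out", "kwargs": {"claw": [1,1,1,1,1,1,1,1,1], "delta_pos": [[0,0,-1],[0,0,-2.5],[0,0,-2.5],[0,0,-2.4],[0,0,0],[0,0,0],[0,0,0],[0,0,0],[0,0,0]], "angular": [[0,0,0],[0,0,0],[0,0,0.135],[0,0,0.135],[0,0,0.135],[0,0,0.135],[0,0,0.135],[0,0,0.135],[0,0,0]]}}

```text
clock: 21.3
position: [0.388, 0.2969, 0.0906]
ee_rot: [2.123, 2.315, 0.001]
force: [0.1, 0.2, -0.6]
width: 0.192
gripper_force: 15.0
```

Request:
{"fn": "carry_out", "kwargs": {"claw": [1,1,1,1,1,1,1,1,1,1,1,1,1,1,1,1,1,1,1,1], "delta_pos": [[-2,0.45,0],[-3.5,0.79,0],[-3.5,0.79,0],[-3.5,0.79,0],[-3.5,0.79,0],[-3.5,0.79,0],[-3.5,0.79,0],[-3.5,0.79,0],[-3.5,0.79,0],[-3.5,0.79,0],[-3.5,0.79,0],[-3.5,0.79,0],[-3.5,0.79,0],[-3.5,0.79,0],[-3.5,0.79,0],[-3.5,0.79,0],[-3.5,0.79,0],[-3.5,0.79,0],[-1.9,0.4,0],[0,0,0]], "angular": [[0,0,0],[0,0,0],[0,0,0],[0,0,0],[0,0,0],[0,0,0],[0,0,0],[0,0,0],[0,0,0],[0,0,0],[0,0,0],[0,0,0],[0,0,0],[0,0,0],[0,0,0],[0,0,0],[0,0,0],[0,0,0],[0,0,0],[0,0,0]]}}

```text
clock: 23.3
position: [0.5857, -0.3264, 0.0895]
ee_rot: [2.122, 2.316, -0.001]
force: [-0.6, -0.5, 0.4]
width: 0.192
gripper_force: 15.0
```

Run:
```python
from h import *
plan((.586,-.3225,.09,1.66),(.586,-.3225,.011,1.66))
```

```text
t 23.3 at [ 0.5857 -0.3264  0.0895] j7 0.15 F [-0.6 -0.5  0.4] w 0.192 g 15.0
turn [-0.     0.001 -0.002] shift [ 0.39  0.07 -0.05]
turn [0. 0. 0.] shift [ 0.  -0.   7.9]
```

Contact is expected at a TCP height of about 0.0100. I'll stop just above that first.

Request:
{"fn": "carry_out", "kwargs": {"claw": [1,1,1,1,1,1,1,1,1], "delta_pos": [[0.4,0.1,2],[0,0,2.5],[0,0,1.6],[0,0,0.8],[0,0,0.5],[0,0,0.3],[0,0,0.15],[0,0,0],[0,0,0]], "angular": [[0,0,0],[0,0,0],[0,0,0],[0,0,0],[0,0,0],[0,0,0],[0,0,0],[0,0,0],[0,0,0]]}}

```text
clock: 24.2
position: [0.5871, -0.3184, 0.012]
ee_rot: [2.121, 2.316, 0.0]
force: [0.5, 0.4, -0.7]
width: 0.191
gripper_force: 15.0
```

Request:
{"fn": "carry_out", "kwargs": {"claw": [1,1], "delta_pos": [[0,0,0.06],[0,0,0]], "angular": [[0,0,0],[0,0,0]]}}

```text
clock: 24.4
position: [0.5868, -0.3183, 0.011]
ee_rot: [2.121, 2.317, 0.0]
force: [-0.0, 0.3, 0.4]
width: 0.195
gripper_force: 15.0
```

Request:
{"fn": "carry_out", "kwargs": {"claw": [1,1,2.8,2.8,2.8,2.8,2.8,6,6,6,6,6,6,6,6,6,6], "delta_pos": [[0,0,0.1],[0,0,0],[0,0,0],[0,0,0],[0,0,0],[0,0,-0.5],[0,0,-2.5],[0,0,-3],[0,0,-3],[0,0,0],[0,0,0],[0,0,0],[0,0,0],[0,0,0],[0,0,0],[0,0,0],[0,0,0]], "angular": [[0,0,0],[0,0,0],[0,0,0],[0,0,0],[0,0,0],[0,0,0],[0,0,0],[0,0,-0.134],[0,0,-0.134],[0,0,-0.134],[0,0,-0.134],[0,0,-0.134],[0,0,-0.134],[0,0,-0.134],[0,0,-0.134],[0,0,-0.134],[0,0,0]]}}

```text
clock: 26.1
position: [0.5866, -0.3185, 0.0999]
ee_rot: [0.431, 3.112, 0.0]
force: [1.5, 0.6, -0.3]
width: 0.655
gripper_force: 0.0
```

Run:
```python
from h import *
plan((.4475,-.143,.1,2.87))
wlook(('amber_tray',.007),('amber_bar',.013),('amber_stub',.009))
p=arm.get_image('wrist'); cv2.imwrite('pics/w4.png',p['frame'][:,:,::-1])
```

```text
t 26.1 at [ 0.5866 -0.3185  0.0999] j7 1.2 F [ 1.5  0.6 -0.3] w 0.655 g 0.0
turn [ 0.    -0.    -0.003] shift [ 1.811e+01  1.317e+01 -1.000e-02]
amber_tray 0.67 [319. 174.] [ 0.5701 -0.3198] [ 0.5867 -0.3226] [136. 136.] 0.09
amber_bar 0.98 [323. 202.] [ 0.5861 -0.3176] [ 0.586  -0.3187] [102.  22.] -1.488
amber_stub 0.65 [475.  11.] [ 0.459  -0.1464] [ 0.4582 -0.1457] [28. 25.] -0.348
amber_stub 0.53 [317. 175.] [ 0.5699 -0.3196] [ 0.5868 -0.3226] [135. 134.] 0.094
```

View pics/w4.png

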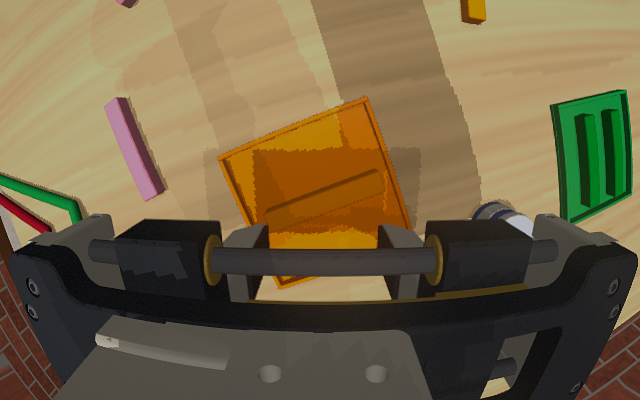

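The amber bar is flat in its tray at (323,202), and both green bars are in the green tray near (600,155). Next is the amber stub, which needs a shift of (18.1, 13.2).

Request:
{"fn": "carry_out", "kwargs": {"claw": [6,6,6,6,6,6,6,6,6,6], "delta_pos": [[1.6,1.2,0],[2.4,1.7,0],[2.4,1.7,0],[2.4,1.7,0],[2.4,1.8,0],[2.4,1.8,0],[2.4,1.8,0],[2.1,1.5,0],[0,0,0],[0,0,0]], "angular": [[0,0,0],[0,0,0],[0,0,0],[0,0,0],[0,0,0],[0,0,0],[0,0,0],[0,0,0],[0,0,0],[0,0,0]]}}

```text
clock: 27.35
position: [0.4489, -0.142, 0.1002]
ee_rot: [0.434, 3.111, -0.002]
force: [0.8, 0.7, 0.3]
width: 0.652
gripper_force: 0.0
```

Run:
```python
from h import *
wlook(('amber_stub',.009))
wlook(('amber_stub',.009))
plan((.4475,-.143,.1,2.87),(.4475,-.143,.006,2.87),(.4475,-.143,.09,2.87),(.525,.3397,.09,2.87))
```

```text
amber_stub 0.72 [323. 197.] [ 0.4469 -0.1429] [ 0.447  -0.1431] [48. 18.] -0.269
amber_stub 0.83 [325. 196.] [ 0.4476 -0.143 ] [ 0.4485 -0.1433] [48. 20.] -0.288
t 27.55 at [ 0.4493 -0.1425  0.0998] j7 0.9 F [ 0.5  0.1 -0.3] w 0.65 g 0.0
turn [ 0.     0.    -0.007] shift [ 0.16 -0.1  -0.02]
turn [0. 0. 0.] shift [ 0.  -0.   9.4]
turn [0. 0. 0.] shift [ 0.   0.  -8.4]
turn [0. 0. 0.] shift [ 5.48 48.58  0.  ]
```

Request:
{"fn": "carry_out", "kwargs": {"claw": [6,6,6,6,6,6,6,1,1,1,1,1,1], "delta_pos": [[0.15,-0.1,1.5],[0,0,2.5],[0,0,2.2],[0,0,1.6],[0,0,1],[0,0,0.6],[0,0,0],[0,0,0],[0,0,0],[0,0,0],[0,0,0],[0,0,0],[0,0,0]], "angular": [[0,0,0],[0,0,0],[0,0,0],[0,0,0],[0,0,0],[0,0,0],[0,0,0],[0,0,0],[0,0,0],[0,0,0],[0,0,0],[0,0,0],[0,0,0]]}}

```text
clock: 28.85
position: [0.4471, -0.1424, 0.0059]
ee_rot: [0.434, 3.111, -0.0]
force: [-0.2, -0.6, 1.4]
width: 0.195
gripper_force: 15.0
```

Request:
{"fn": "carry_out", "kwargs": {"claw": [1,1,1,1,1,1,1,1,1,1,1,1,1,1,1,1,1,1,1,1], "delta_pos": [[0,0,-1],[0,0,-2.5],[0,0,-2.5],[0,0,-2.4],[0.4,3.2,0],[0.4,3.5,0],[0.4,3.5,0],[0.4,3.5,0],[0.4,3.5,0],[0.4,3.5,0],[0.4,3.5,0],[0.4,3.5,0],[0.4,3.5,0],[0.4,3.5,0],[0.4,3.5,0],[0.4,3.5,0],[0.4,3.5,0],[0.3,3.3,0],[0,0,0],[0,0,0]], "angular": [[0,0,0],[0,0,0],[0,0,0],[0,0,0],[0,0,0],[0,0,0],[0,0,0],[0,0,0],[0,0,0],[0,0,0],[0,0,0],[0,0,0],[0,0,0],[0,0,0],[0,0,0],[0,0,0],[0,0,0],[0,0,0],[0,0,0],[0,0,0]]}}

```text
clock: 30.85
position: [0.526, 0.3398, 0.0901]
ee_rot: [-0.431, -3.111, -0.0]
force: [0.6, -0.6, -0.7]
width: 0.191
gripper_force: 15.0
```

Run:
```python
from h import *
p=arm.get_image('wrist'); cv2.imwrite('pics/w5.png',p['frame'][:,:,::-1])
wlook(('cullet_pan',.010),('green_stub',.009))
plan((.525,.3397,.09,2.87),(.525,.3397,.011,2.87))
```

```text
cullet_pan 0.58 [326. 196.] [0.5234 0.3397] [0.5429 0.3271] [128. 114.] -0.853
green_stub 0.89 [113. 171.] [0.4445 0.1567] [0.444  0.1565] [45. 30.] -0.001
t 31.05 at [0.527  0.3376 0.0899] j7 0.1 F [-0.  -0.3  0.2] w 0.196 g 15.0
turn [-0.001  0.    -0.007] shift [ 0.25  0.15 -0.01]
turn [0. 0. 0.] shift [ 0.  -0.   7.9]
```

View pics/w5.png

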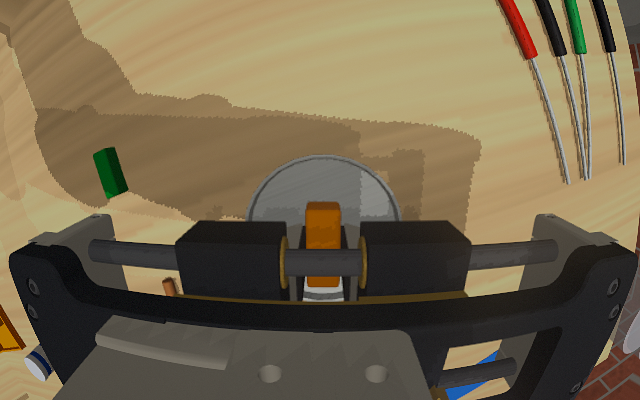

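Run:
```python
from h import *
p=arm.get_image('wrist'); w=wray(p,[[323,155],[247,212],[401,212]],.014); print(w.round(4)); print(cv2.fitEllipse is not None, np.linalg.norm(w[:,:2]-[.551,.3325],axis=1))
```

```text
[[0.4894 0.3474 0.014 ]
 [0.5161 0.2762 0.014 ]
 [0.55   0.3952 0.014 ]]
True [0.06340564 0.06622559 0.06273338]
```

Request:
{"fn": "carry_out", "kwargs": {"claw": [1,1,1,1,1,1], "delta_pos": [[0.1,0.1,1.5],[0,0,2.2],[0,0,1.6],[0,0,0],[0,0,0],[0,0,0]], "angular": [[0,0,0],[0,0,0],[0,0,0],[0,0,0],[0,0,0],[0,0,0]]}}

```text
clock: 31.7
position: [0.5262, 0.3409, 0.0375]
ee_rot: [0.433, 3.111, 0.001]
force: [0.8, -0.1, -0.4]
width: 0.192
gripper_force: 15.0
```

Request:
{"fn": "carry_out", "kwargs": {"claw": [1,1,1,1,1,1,1], "delta_pos": [[0,0,1],[0,0,0.8],[0,0,0.4],[0,0,0.3],[0,0,0.15],[0,0,0],[0,0,0]], "angular": [[0,0,0],[0,0,0],[0,0,0],[0,0,0],[0,0,0],[0,0,0],[0,0,0]]}}

```text
clock: 32.4
position: [0.5261, 0.3406, 0.0105]
ee_rot: [0.433, 3.111, 0.0]
force: [-0.5, 0.3, -0.1]
width: 0.194
gripper_force: 15.0
```

Request:
{"fn": "carry_out", "kwargs": {"claw": [1,1], "delta_pos": [[0,0,0.07],[0,0,0]], "angular": [[0,0,0],[0,0,0]]}}

```text
clock: 32.6
position: [0.5261, 0.3406, 0.01]
ee_rot: [0.433, 3.111, 0.0]
force: [-0.1, -0.9, 3.8]
width: 0.194
gripper_force: 15.0
```

Request:
{"fn": "carry_out", "kwargs": {"claw": [2.8,2.8,2.8,2.8,2.8,6,6,6,6,6,6,6,6,6,6,6], "delta_pos": [[0,0,0],[0,0,0],[0,0,0],[0,0,-0.5],[0,0,-2.5],[0,0,-3],[0,0,-3],[0,0,0],[1.4,-3,0],[1.4,-3,0],[1.4,-3,0],[1.5,-3,0],[1.5,-3,0],[1.4,-3.2,0],[0,0,0],[0,0,0]], "angular": [[0,0,0],[0,0,0],[0,0,0],[0,0,0],[0,0,0],[0,0,-0.1],[0,0,-0.1],[0,0,-0.1],[0,0,0],[0,0,0],[0,0,0],[0,0,0],[0,0,0],[0,0,0],[0,0,0],[0,0,0]]}}

```text
clock: 34.2
position: [0.4445, 0.1559, 0.1]
ee_rot: [-0.034, 3.141, -0.0]
force: [1.1, 0.7, -0.2]
width: 0.65
gripper_force: 0.0
```

Run:
```python
from h import *
wlook(('green_stub',.009))
wlook(('green_stub',.009))
p=arm.get_image('wrist'); cv2.imwrite('pics/w6.png',p['frame'][:,:,::-1])
plan((.4445,.156,.1,3.17),(.4445,.156,.006,3.17),(.4445,.156,.09,3.17),(.577,.3253,.09,2.87))
```

```text
green_stub 0.88 [325. 199.] [0.4445 0.1558] [0.4448 0.1556] [47. 19.] 0.012
green_stub 0.9 [321. 199.] [0.4445 0.1558] [0.4452 0.1559] [47. 18.] 0.014
t 34.45 at [0.4445 0.1578 0.0998] j7 0.51 F [0.2 0.1 0.6] w 0.653 g 0.0
turn [ 0.001  0.    -0.004] shift [ 0.   -0.18 -0.02]
turn [0. 0. 0.] shift [ 0.  -0.   9.4]
turn [0. 0. 0.] shift [-0.   0.  -8.4]
turn [ 0.  -0.   0.3] shift [-8.22 19.86  0.  ]
```

View pics/w6.png

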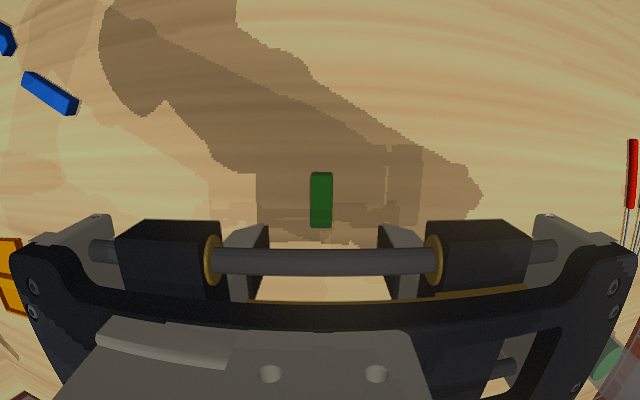

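Request:
{"fn": "carry_out", "kwargs": {"claw": [6,6,6,6,6,6,6,1,1,1,1,1,1], "delta_pos": [[0,-0.1,1.5],[0,0,2.5],[0,0,2.2],[0,0,1.6],[0,0,1],[0,0,0.6],[0,0,0],[0,0,0],[0,0,0],[0,0,0],[0,0,0],[0,0,0],[0,0,0]], "angular": [[0,0,0.015],[0,0,0],[0,0,0],[0,0,0],[0,0,0],[0,0,0],[0,0,0],[0,0,0],[0,0,0],[0,0,0],[0,0,0],[0,0,0],[0,0,0]]}}

```text
clock: 35.75
position: [0.4443, 0.1555, 0.0057]
ee_rot: [-0.013, 3.141, 0.0]
force: [-0.4, -0.5, 1.0]
width: 0.198
gripper_force: 15.0
```

Request:
{"fn": "carry_out", "kwargs": {"claw": [1,1,1,1,1,1,1,1,1,1,1,1,1,1], "delta_pos": [[0,0,-1],[0,0,-2.5],[0,0,-2.5],[0,0,-2.4],[0,0,0],[-1,2.4,0],[-1.2,2.9,0],[-1.2,2.9,0],[-1.2,2.9,0],[-1.2,2.9,0],[-1.2,2.9,0],[-1.2,2.9,0],[0,0,0],[0,0,0]], "angular": [[0,0,0],[0,0,0],[0,0,0.1],[0,0,0.1],[0,0,0.09],[0,0,0],[0,0,0],[0,0,0],[0,0,0],[0,0,0],[0,0,0],[0,0,0],[0,0,0],[0,0,0]]}}

```text
clock: 37.15
position: [0.5775, 0.3234, 0.0898]
ee_rot: [-0.44, -3.11, -0.0]
force: [0.7, -0.8, -0.6]
width: 0.195
gripper_force: 15.0
```

Run:
```python
from h import *
p=arm.get_image('wrist'); cv2.imwrite('pics/w7.png',p['frame'][:,:,::-1])
for r in arm.trace('amber_stub',p)[:2]: print(r['conf'],wrect(p,r['region'],.013))
plan((.577,.3253,.09,2.87),(.577,.3253,.011,2.87))
```

```text
0.56 (array([0.526 , 0.3397]), array([0.5265, 0.3396]), array([45., 19.]), np.float64(-0.279))
0.36 (array([0.5954, 0.1682]), array([0.5923, 0.1688]), array([65., 14.]), np.float64(-0.177))
t 37.25 at [0.5775 0.322  0.0897] j7 0.19 F [-0.2 -0.4  0.1] w 0.195 g 15.0
turn [-0.001 -0.    -0.01 ] shift [ 0.14  0.31 -0.03]
turn [0. 0. 0.] shift [ 0.  -0.   7.9]
```

View pics/w7.png

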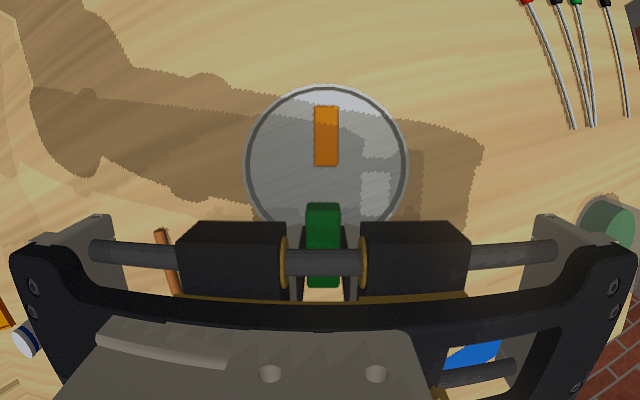

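The amber stub lies flat in the pan at (326,136). The target for the green stub leaves about 7 mm between them.

Request:
{"fn": "carry_out", "kwargs": {"claw": [1,1,1,1,1,1,1,1,1], "delta_pos": [[0,0.2,2],[0,0,2.5],[0,0,1.6],[0,0,0.8],[0,0,0.5],[0,0,0.3],[0,0,0.15],[0,0,0],[0,0,0]], "angular": [[0,0,0],[0,0,0],[0,0,0],[0,0,0],[0,0,0],[0,0,0],[0,0,0],[0,0,0],[0,0,0]]}}

```text
clock: 38.15
position: [0.5789, 0.325, 0.0117]
ee_rot: [0.441, 3.11, 0.001]
force: [0.1, -0.1, 0.1]
width: 0.199
gripper_force: 15.0
```

Request:
{"fn": "carry_out", "kwargs": {"claw": [1,1], "delta_pos": [[0,0,0.1],[0,0,0]], "angular": [[0,0,0],[0,0,0]]}}

```text
clock: 38.35
position: [0.5787, 0.3248, 0.0102]
ee_rot: [0.441, 3.11, 0.0]
force: [-0.9, -0.2, -0.7]
width: 0.193
gripper_force: 15.0
```

Request:
{"fn": "carry_out", "kwargs": {"claw": [1,1,2.8,2.8,2.8,2.8,2.8,5,5,5,5,5,5,5,5,5], "delta_pos": [[0,0,0.06],[0,0,0],[0,0,0],[0,0,0],[0,0,0],[0,0,-0.5],[0,0,-2.5],[0,0,-3],[0,0,-3],[0,0,-3],[3,0,-2],[3,0,0],[3,0,0],[3,0,0],[3,0,0],[0,0,0]], "angular": [[0,0,0],[0,0,0],[0,0,0],[0,0,0],[0,0,0],[0,0,0],[0,0,0],[0,0,0],[0,0,0],[0,0,0],[0,0,0],[0,0,0],[0,0,0],[0,0,0],[0,0,0],[0,0,0]]}}

```text
clock: 39.95
position: [0.43, 0.3686, 0.1506]
ee_rot: [-0.431, -3.111, -0.001]
force: [0.1, 0.1, -0.2]
width: 0.548
gripper_force: 0.0
```

Run:
```python
from h import *
p=arm.get_image('top'); cv2.imwrite('pics/t9.png',cv2.resize(p['frame'][80:310,140:500,::-1],None,fx=2,fy=2))
for l,z in(('frit_jar',.0235),('paddle',.006)):
    for r in arm.trace(l,p)[:1]: print(l,r['conf'],rect(p,r['region'],z))
p=arm.get_image('scene'); cv2.imwrite('pics/s9.png',cv2.resize(p['frame'][140:340,180:500,::-1],None,fx=2.4,fy=2.4))
```

```text
frit_jar 0.78 (array([ 0.6582, -0.1686]), array([ 0.6582, -0.169 ]), array([55., 49.]), np.float64(0.001))
paddle 0.89 (array([0.6567, 0.1535]), array([0.6383, 0.1574]), array([157.,  37.]), np.float64(-0.187))
```

View pics/t9.png

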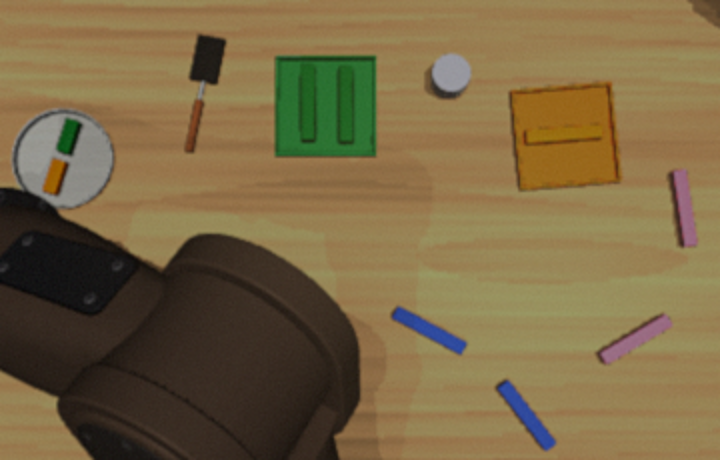

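View pics/s9.png

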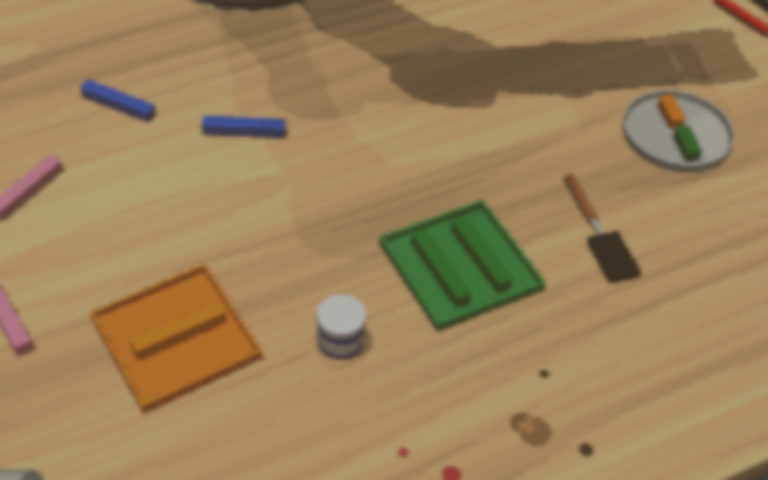

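Both final views show everything flat in place: the green bars at top-crop (308,103) and (345,104), the amber bar at (563,134), and the stubs in the pan at (68,136) and (55,176). The jar and paddle haven't moved, so I'm handing it in.

```bash
python3 -c "
from cell import arm
print(arm.sign_off())"
```

```text
the job is handed in; nothing more can be done
None
```

The job is handed in: both long green bars lie flat in the green tray, the long amber bar lies flat in the amber tray, both stubs are in the scrap pan, the jar and paddle are where they were, and it took about 40 s.

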